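Load the next tray onto the soldering turntable and index it to the extractor

TASK

Lift the top tray, the one holding the green glass fish, straight off its pile, leaving the trays below it, and carry it level to the one empty nest on the robot's side of the turntable; set it down and let go. Then turn the turntable clockwise (seen from above) by one click, a quarter turn, so that this tray comes to rest in front of the teal-blue fume extractor.

Things in the scene. Friction and masses are not known exactly. Their poses are not given: they have to be found in the camera images.
- job_tray: White open tray to move: 62 (x) by 120 (y), walls 4, 40 mm high. Origin: centre of underside, z up; inner floor at z = 14 mm. Its lowest 10 mm is a foot of 50 by 108 mm that sits inside the tray below (2 mm play; origins 30 mm apart), so only its top 30 mm shows. 0.11-0.22 kg. Grip across the 62 mm, fingertips less than 28 mm below the rim, or the tray below is caught too.
- glass_fish: Loose green stained-glass fish lying flat on the floor of job_tray, about 78 (y) by 37 (x) by 6 mm, 40 g, origin under its middle. It must stay in the tray.
- pile_mid: Second tray of the pile, right under job_tray: white stacking tray, 62 (x) by 120 (y) by 40 high, origin at the centre of its underside, z up; same shape as job_tray
- pile_low: Lowest tray of the pile, on the table: white stacking tray, 62 (x) by 120 (y) by 40 high, origin at the centre of its underside, z up; same shape as job_tray
- spare_top: Top tray of the other pile, which has two trays and an amber leaf in the top one; leave alone: white stacking tray, 62 (x) by 120 (y) by 40 high, origin at the centre of its underside, z up; same shape as job_tray
- spare_low: Lower tray of the other pile, on the table: white stacking tray, 62 (x) by 120 (y) by 40 high, origin at the centre of its underside, z up; same shape as job_tray
- station: Fixed turntable base with the fume extractor. Origin on the table under the turntable's axis. The disc is 310 mm across, its top 45 mm above the table. The extractor is a teal-blue box 240 (x) by 160 (y) by 260 mm high on the +y side, its front face 185 mm from the axis.
- disc (a joint): Turntable angle, 0 at the start (within 0.02 rad), growing clockwise seen from above. It clicks into detents at 0, 1.571 and 3.142 rad; leaving a detent takes about 0.5 N m (4 N at a peg), and from 0.8 rad on it pulls the disc forward to 1.571 by itself.
- axis (a point): On the turntable's axis at the disc's top face; turns with the disc.
- nest (a point): Empty nest: centre of its black floor, 3 mm above the disc, 100 mm from the axis; turns with the disc. A yellow fence 8 mm high, 5 mm wide encloses 58 (x) by 116 (y) mm for the tray's foot: 4 mm play all round. The tray's long side lies along the nest's y, either way round; seated, the tray's origin is at this point.
- peg_right (a point): Top centre of a red upright peg on the disc, 18 mm thick, 80 mm high above the disc, 125 mm from the axis, to the right of the empty nest seen from the robot. Four such pegs, 90 degrees apart, stand between the nests. Pushed round to where peg_left was, it gives one click. Seated trays' rims are 43 mm above the disc, so the peg's top 37 mm stands clear.
- peg_left (a point): Top centre of the red peg on the left of the empty nest as seen from the robot.
- hood_tray: Tray already in the nest at the extractor; it rides on: white stacking tray, 62 (x) by 120 (y) by 40 high, origin at the centre of its underside, z up; same shape as job_tray
- far_tray: Tray already in the nest on the far side; it rides on: white stacking tray, 62 (x) by 120 (y) by 40 high, origin at the centre of its underside, z up; same shape as job_tray
- nest_hood (a point): Floor centre of the nest of hood_tray (turns with the disc).
- nest_far (a point): Floor centre of the nest of far_tray (turns with the disc). The disc's fourth quarter, to the robot's right, carries a fixed brass tip cleaner 72 mm across and 50 mm high.
- spool: Solder spool standing on the table, 96 mm across, 58 mm high, origin under its centre.
- flux_bottle: White bottle, 56 mm across, 150 mm high, between the piles and the turntable, origin under its centre.
- brass_cleaner: Loose brass tip-cleaner dome, 76 mm across, 58 mm high, origin under its centre.
- flux_brush: Flux brush lying on the table, 160 mm long along x, origin under its middle.

How it is judged (in metres and radians):
On the way, in this order (a step that is already met when the one before it is completed fails the run):
1. The job tray is lifted clear of its pile: its underside at least 50 mm above that of the tray below it, and that tray has stayed put (z of job_tray in the frame of pile_mid above 0.05 m and distance of pile_mid from where it was at the start of the episode below 0.02 m), for 0.1 s.
2. Before the turntable is turned (within 0.06 rad of 0), the job tray sits flat in the empty nest, let go and still (within 8 mm of its centre each way, 4 mm in height, 0.12 rad in yaw) (x of job_tray in the frame of nest between -0.008 and 0.008 m and y of job_tray in the frame of nest between -0.008 and 0.008 m and z of job_tray in the frame of nest between -0.004 and 0.004 m and angle between the y axis of job_tray and the y axis of nest, either way round below 0.12 rad and angle between job_tray's own z axis and vertical below 0.06 rad and value of joint disc between -0.06 and 0.06 rad and contact force between the fingers and job_tray below 0.05 N and linear speed of job_tray below 0.02 m/s), for 0.2 s.
At the end, for the whole second after the job is handed in: Turntable at rest within 0.06 rad of 1.571; job tray still and flat in its nest (8 mm each way, 4 mm in height, 0.12 rad), the fish in it (within 50 mm); the disc's other two trays within 12 mm of their nests; all else loose within 20 mm of its start, and (but the brush) within 0.3 rad of upright (value of joint disc between 1.511 and 1.631 rad and velocity of joint disc between -0.05 and 0.05 rad/s and x of job_tray in the frame of nest between -0.008 and 0.008 m and y of job_tray in the frame of nest between -0.008 and 0.008 m and z of job_tray in the frame of nest between -0.004 and 0.004 m and angle between the y axis of job_tray and the y axis of nest, either way round below 0.12 rad and angle between job_tray's own z axis and vertical below 0.06 rad and linear speed of job_tray below 0.02 m/s and distance between glass_fish and job_tray below 0.05 m and distance between hood_tray and nest_hood below 0.012 m and distance between far_tray and nest_far below 0.012 m and distance of each of pile_low, pile_mid, spare_low, spare_top, spool, flux_bottle, brass_cleaner, flux_brush from where it was at the start of the episode below 0.02 m and angle between each of pile_low, pile_mid, spare_low, spare_top, spool, flux_bottle, brass_cleaner's own z axis and vertical below 0.3 rad); the robot touches nothing.
It fails at once if The glass fish leaves the tray (more than 50 mm from the tray's origin), or the job tray is tilted by more than 0.35 rad (distance between glass_fish and job_tray above 0.05 m or angle between job_tray's own z axis and vertical above 0.35 rad).
It fails at once if The job tray is let fall: out of the fingers, off its pile and with its underside more than 15 mm above the nest's floor (contact force between the fingers and job_tray below 0.01 N and distance between job_tray and pile_mid above 0.06 m and z of job_tray in the frame of nest above 0.015 m).
It fails at once if A tray left in either pile, the spool, flux bottle, brass cleaner or flux brush is moved more than 20 mm, or (all but the brush) tipped more than 0.3 rad (not (distance of pile_low from where it was at the start of the episode below 0.02 m) or not (distance of pile_mid from where it was at the start of the episode below 0.02 m) or not (distance of spare_low from where it was at the start of the episode below 0.02 m) or not (distance of spare_top from where it was at the start of the episode below 0.02 m) or not (distance of spool from where it was at the start of the episode below 0.02 m) or not (distance of flux_bottle from where it was at the start of the episode below 0.02 m) or not (distance of brass_cleaner from where it was at the start of the episode below 0.02 m) or not (distance of flux_brush from where it was at the start of the episode below 0.02 m) or not (angle between pile_low's own z axis and vertical below 0.3 rad) or not (angle between pile_mid's own z axis and vertical below 0.3 rad) or not (angle between spare_low's own z axis and vertical below 0.3 rad) or not (angle between spare_top's own z axis and vertical below 0.3 rad) or not (angle between spool's own z axis and vertical below 0.3 rad) or not (angle between flux_bottle's own z axis and vertical below 0.3 rad) or not (angle between brass_cleaner's own z axis and vertical below 0.3 rad)).
It fails at once if One of the other two trays on the disc is knocked more than 12 mm off its own nest's centre (distance between hood_tray and nest_hood above 0.012 m or distance between far_tray and nest_far above 0.012 m).
It fails at once if The turntable is turned more than 0.4 rad past its next position (beyond 1.97 rad) (value of joint disc above 1.97 rad).
It also fails if it takes over 54 s, if anything falls off the work surface, if the arm or the gripper's body presses on something with over 40 N, if the wrist force passes 120 N, or if a joint passes its speed limit or range.

ROBOT

A 7-joint arm with a two-finger parallel gripper is mounted at the origin on the work surface. World frame = base frame: x ahead of the robot, y to its left, z up, the work surface at z = 0. Lengths are in mm, angles in rad, forces in N, time in s.
With the tool pointing down it reaches from about 400 to 925 mm from the base axis. Payload 5.6 kg.
Tool frame: the origin (TCP) lies midway between the tips of the shut fingers; the grasp point (between the pads) lies 19 mm behind it (bot.hold_point_z is the distance from the TCP to the grasp point, in mm); z points along the fingers, y is the line along which they close (so a half turn about z gives the same grasp; the last joint's range is limited). The gripper opens to 85 mm and grips with 20 to 120 N. Pads are 22 mm wide; open, the fingers measure 114 mm over their backs; the gripper's body (76 mm by 85 mm) begins 54 mm behind the grasp point. The pads swing forward as they close: fully open they stand 13 mm farther back than shut.
Start: joints at [1.118, 0.468, -0.012, 1.603, 0.006, 1.071, -0.056], TCP at [258.938, -596.204, 231.29] pointing down, gripper open.
Joint ranges: [-2.53, 2.53], [-0.31, 2.02], [-1.57, 1.55], [0.28, 2.44], [-1.29, 4.43], [0.15, 1.84], [-2.92, 2.92]. Speed limits (rad/s): [2.57, 2.57, 3.14, 3.14, 3.14, 3.14, 3.14].

INTERFACE

Orientations are given as [roll, pitch, yaw] about the fixed x, y, z axes, in that order (R = Rz(yaw) Ry(pitch) Rx(roll)).
In Python, from cell import bot, cams gives the robot as it stands.
- The arm moves only by the tool arm_command, never from a script. Its arguments are lists of equal length, an entry for each row: "travel": the shift along the tool's x, y, z normalised to -1 to 1, where 1 is 0.3 m, a list of three; "dr": the turn, a rotation vector about the tool's x, y, z normalised to -1 to 1, where 1 is 180 degrees, a list of three. In form: {"travel": [[tx, ty, tz], ...], "dr": [[wx, wy, wz], ...]}. A call has 1 to 8 rows; each row is the pose to reach, as a shift and turn from the pose commanded when the call began, along the tool's axes at that moment, turning the shorter way round; what a row does not reach only later rows make up. A row lasts 1/8 s, in which the tool goes at most 62.5 mm and 10.7 degrees, less where a joint would pass 70% of its speed; a pose out of reach is approached as far as the arm can. A call with a number of a shift or a turn outside -1 to 1 is refused whole. A call with a gripper value outside its range is refused whole. "gripper" is the closure, from 0 (fully open) to 1 (shut), set as the call begins (left out, the last holds). The fingers move at their own pace and stop on an object; the grip force is fixed at half the most. Time passes only in rows, so rows that repeat a pose let the fingers close. It gives the time, the measured TCP pose, the force, the opening and the grip force at its end, in the units of the state.
- bot.get_state(): the state, without advancing time (a new reading comes with each control period).
- cams.snapshot(name): name is "scene" or "top" or "wrist"; returns the picture (400x640x3 uint8, red, green, blue); there is no depth.
- cams.camera_model(name): a dict with "fov_y" (degrees; the focal length in pixels is half the picture's height over the tangent of half this angle, whatever the lens; pixels are square), "cx", "cy" (the principal point, pixels), "xyz" and "attitude" of the camera in the world. Camera axes: x right, y down, z forward; pixel columns grow to the right and rows downward; lengths in mm; the calibration is good to about 2 mm. A picture is of the moment at which its call begins: read the wrist's pose just before it. camera_model takes no time and is no camera call; for the wrist camera it gives the pose at the moment of the call.
- bot.close_job(): hands the job in; it is judged then, once.
The state is a dict: "clock": time; "q": joint angles; "qd": joint speeds; "joint_efforts": joint torques, N m; "tcp_pos": TCP position; "orientation": TCP orientation; "contact_force": force on the tool from outside, world axes, zero at the start; "ft_torque": the same for the moment, N m; "width": finger opening in mm; "finger_force": force on a finger pad.
Only numpy, scipy, OpenCV 4.12 (cv2) and the standard library are available. Lean on these libraries where they do the work, as an engineer would, in place of code of your own. Each camera call takes 0.05 s, during which the arm holds its last target. There are 200 camera calls.

## Working session

There is one attempt and no reset: what is moved stays moved. The work goes in short steps, Python scripts to look and compute and a tool call to move; the robot and the scene stay as the last step left them, time stands still between calls to the robot, and variables do not carry over. Pictures are saved under pics/ and viewed, at most 10 in all, crops included, and the job is handed in when it is done.

Besides the shell and the picture viewer there is one more tool, called after "Emit:" by a JSON object that holds its "api" and its "payload", one argument or row to a line. arm_command: Moves the arm, as the interface text tells. Its arguments: {"type":"object","properties":{"travel":{"type":"array"},"dr":{"type":"array"},"gripper":{"type":"number"}},"required":["travel","dr"]}

```bash
mkdir -p pics
python3 - <<'E'
from cell import bot,cams
import cv2
s=bot.get_state();print(s)
for n in("top","scene"):
    m=cams.camera_model(n);print(n,m)
    cv2.imwrite(f"pics/{n}0.png",cams.snapshot(n)[:,:,::-1])
print(cams.camera_model("wrist"),bot.hold_point_z)
E
```

```text
{'clock': 0.0, 'q': array([ 1.11800849,  0.46833583, -0.01160867,  1.60366147,  0.0060232 ,
        1.07140699, -0.05632033]), 'qd': array([-0.00060478, -0.00093279, -0.00221149,  0.00015772, -0.00015852,
        0.00073391,  0.00073116]), 'joint_efforts': array([-1.32058849e-04, -5.32390058e+01,  2.15975923e-02, -2.51310986e+01,
        1.14623050e-02,  7.71518826e-03, -7.30941963e-06]), 'tcp_pos': array([ 258.67340523, -595.68328732,  230.34950655]), 'orientation': array([-3.13982088e+00,  1.42354126e-04,  4.09720206e-01]), 'contact_force': array([-0.11939551, -0.54330333, -1.14604121]), 'ft_torque': array([0.01066827, 0.01658073, 0.02476612]), 'finger_force': 0.0, 'width': 85.51459571514374}
top {'fov_y': 54.28202941651017, 'cx': 319.7918512434804, 'cy': 192.45244067719133, 'xyz': array([ 457.76887183,  -60.87425116, 1073.58078606]), 'attitude': array([-2.99465701,  0.00617913, -1.56774769])}
scene {'fov_y': 53.55329777525967, 'cx': 315.61800107556536, 'cy': 197.00267330828524, 'xyz': array([1206.13337195, -314.93615995,  818.52339922]), 'attitude': array([-2.37287359,  0.00274205,  1.15304307])}
{'fov_y': 62.44392373755194, 'cx': 322.88702324153417, 'cy': 196.34737134771655, 'xyz': array([ 323.10537229, -569.29788094,  373.94545115]), 'attitude': array([ 2.86214175e+00,  1.66046942e-03, -1.16211773e+00])} 18.700000000000003
```

View pics/top0.png

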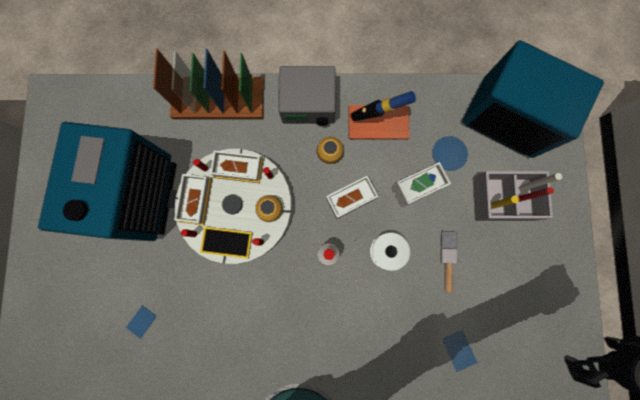

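View pics/scene0.png

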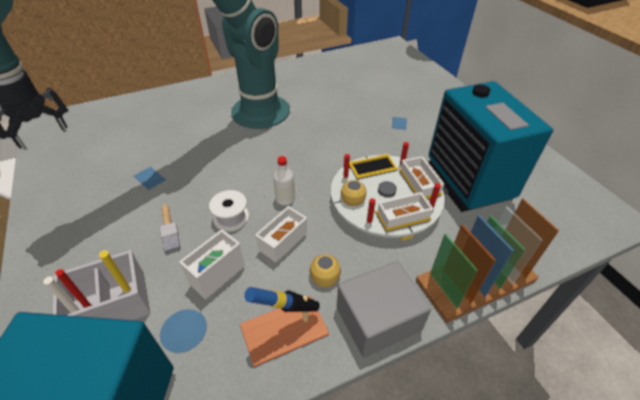

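The top view shows the fish tray at about (424,183), the spare pile at (352,197), the empty black nest at (227,243), and pegs at (188,233), (258,241), (268,172) and (199,163). The flux bottle is at (329,254) and the spool at (390,251). I'll enlarge these areas.

Run:
```python
import cv2,numpy as np
im=cv2.imread("pics/top0.png")
a=cv2.resize(im[155:215,385:465],None,fx=6,fy=6,interpolation=cv2.INTER_CUBIC)
b=cv2.resize(im[140:270,170:300],None,fx=4.5,fy=4.5,interpolation=cv2.INTER_CUBIC)
cv2.imwrite("pics/a.png",a);cv2.imwrite("pics/b.png",b)
```

```text
(no output)
```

View pics/a.png

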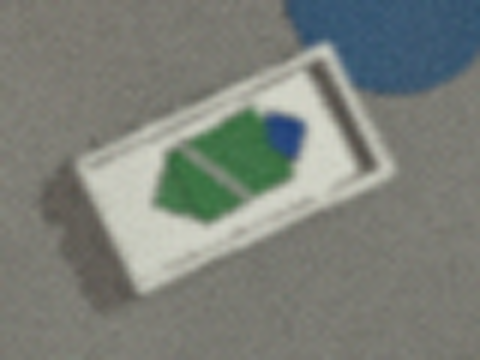

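View pics/b.png

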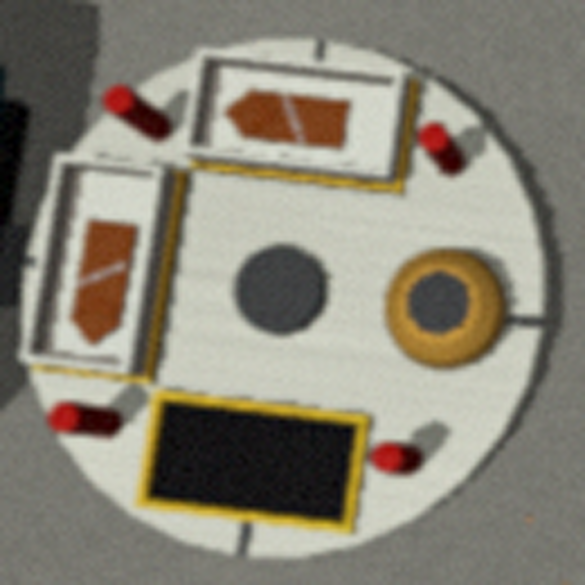

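Crop A shows the tray rim corners at (80,160), (328,42), (397,172) and (140,295). Crop B shows the outer fence corners at (155,392), (370,413), (352,532) and (140,505), the left peg top at (66,417), and the right peg top at (386,458).

```bash
cat > h.py <<'E'
import numpy as np
from scipy.spatial.transform import Rotation as R
from cell import bot,cams
def ray(m,px,z):
    f=200/np.tan(np.radians(m["fov_y"]/2)); px=np.atleast_2d(px).astype(float)
    d=np.c_[(px[:,0]-m["cx"])/f,(px[:,1]-m["cy"])/f,np.ones(len(px))]@R.from_euler("xyz",m["attitude"]).as_matrix().T
    return (m["xyz"]+d*((z-m["xyz"][2])/d[:,2])[:,None])[:,:2]
def crop(c,off,s): return np.array(off)+(np.array(c)+.5)/s-.5
def rect(p):
    e=np.roll(p,-1,0)-p; return p.mean(0).round(1),np.linalg.norm(e,axis=1).round(1),np.degrees(np.arctan2(e[:,1],e[:,0])).round(1)
E
python3 - <<'E'
from h import *
m=cams.camera_model("top")
print("tray",rect(ray(m,crop([(80,160),(328,42),(397,172),(140,295)],(385,155),6),100)))
print("nest",rect(ray(m,crop([(155,392),(370,413),(352,532),(140,505)],(170,140),4.5),53)))
print("pegsL,R,fR,fL",ray(m,crop([(66,417),(386,458),(433,138),(121,100)],(170,140),4.5),125).round(1))
print("hub",ray(m,crop([(281,289)],(170,140),4.5),50))
print("hoodtray",rect(ray(m,crop([(58,153),(172,163),(130,372),(22,360)],(170,140),4.5),88)))
print("bottle",ray(m,[(329,254)],150),"spool",ray(m,[(390,251)],58))
print("spare",rect(ray(m,[(327,195),(369,177),(378,196),(336,216)],70)))
E
```

```text
tray (array([ 628.2, -317.8]), array([118.1,  62. , 121.5,  61.9]), array([ -64.4, -154.5,  115.5,   22.4]))
nest (array([478.4, 189.1]), array([126. ,  68.6, 123.6,  65.2]), array([-95.4, 173. ,  83.1,  -5. ]))
pegsL,R,fR,fL [[499.8 273.9]
 [478.3 100.6]
 [653.5  79.5]
 [674.6 252.9]]
hub [[578.32428087 177.84371446]]
hoodtray (array([589.5, 274.9]), array([ 65.9, 121. ,  61.6, 119.5]), array([-95. , 171.3,  83.9,  -6.6]))
bottle [[449.01594217 -76.7246336 ]] spool [[ 456.25203915 -235.14687168]]
spare (array([ 597.3, -139.3]), array([119.7,  54.9, 121. ,  59.3]), array([ -66.5, -155.8,  115.6,   23. ]))
```

```bash
cat >> h.py <<'E'
def mv(c,t):  # (x,y,z,yawdeg) commanded -> target, tool down
    A=R.from_euler("xyz",[180,0,c[3]],degrees=True);B=R.from_euler("xyz",[180,0,t[3]],degrees=True)
    return (A.inv().apply(np.array(t[:3])-c[:3])/300).round(4),((A.inv()*B).as_rotvec()/np.pi).round(4)
E
python3 - <<'E'
from h import *
print(mv((258.9,-596.2,231.3,23.5),(628.2,-317.8,231.3,115.3)))
E
```

```text
(array([ 1.4989, -0.3602, -0.    ]), array([ 0.  ,  0.  , -0.51]))
```

Emit:
{"api": "arm_command", "payload": {
  "travel": [
    [0.2,-0.05,0],
    [0.4,-0.1,0],
    [0.6,-0.15,0],
    [0.8,-0.2,0],
    [0.9,-0.2,0],
    [0.9,-0.2,0],
    [0.9,-0.2,0]
  ],
  "dr": [
    [0,0,-0.05],
    [0,0,-0.1],
    [0,0,-0.15],
    [0,0,-0.2],
    [0,0,-0.25],
    [0,0,-0.25],
    [0,0,-0.25]
  ],
  "gripper": 0
}}

```text
clock: 0.98
tcp_pos: [481.4, -434.4, 230.7]
orientation: [-3.14, 0.001, 1.193]
contact_force: [0.5, -0.1, -0.6]
width: 85.5
finger_force: 0.0
```

Run:
```python
from h import *
c=np.array([258.9,-596.2,231.3])+R.from_euler("xyz",[180,0,23.5],degrees=True).apply([270,-60,0])
c=(*c,23.5+45);s=bot.get_state();print(c,s["tcp_pos"],np.degrees(s["orientation"]))
print(mv(c,(628.2,-317.8,231.3,115.3)))
```

```text
(np.float64(482.5812759484687), np.float64(-433.5141469270761), np.float64(231.3), 68.5) [ 481.40470946 -434.42815862  230.69942463] [-1.79914432e+02  3.47544370e-02  6.83262088e+01]
(array([0.5368, 0.3103, 0.    ]), array([ 0.  ,  0.  , -0.26]))
```

Emit:
{"api": "arm_command", "payload": {
  "travel": [
    [0.14,0.08,0],
    [0.28,0.16,0],
    [0.42,0.24,0],
    [0.537,0.31,0],
    [0.537,0.31,0],
    [0.537,0.31,0],
    [0.537,0.31,0],
    [0.537,0.31,0]
  ],
  "dr": [
    [0,0,-0.05],
    [0,0,-0.1],
    [0,0,-0.15],
    [0,0,-0.2],
    [0,0,-0.26],
    [0,0,-0.26],
    [0,0,-0.26],
    [0,0,-0.26]
  ]
}}

```text
clock: 1.98
tcp_pos: [627.5, -319.1, 231.4]
orientation: [-3.141, 0.001, 2.008]
contact_force: [0.6, -0.6, -0.5]
width: 85.5
finger_force: 0.0
```

Run:
```python
from h import *
import cv2
s=bot.get_state();m=cams.camera_model("wrist");print(m,s["tcp_pos"],np.degrees(s["orientation"]))
cv2.imwrite("pics/w1.png",cams.snapshot("wrist")[:,:,::-1])
```

```text
{'fov_y': 62.44392373755194, 'cx': 322.88702324153417, 'cy': 196.34737134771655, 'xyz': array([ 598.06381846, -256.83986491,  374.88016641]), 'attitude': array([2.86178740e+00, 6.08609575e-04, 4.36369542e-01])} [ 627.54074379 -319.10283752  231.41823315] [-1.79967531e+02  3.23676229e-02  1.15061444e+02]
```

View pics/w1.png

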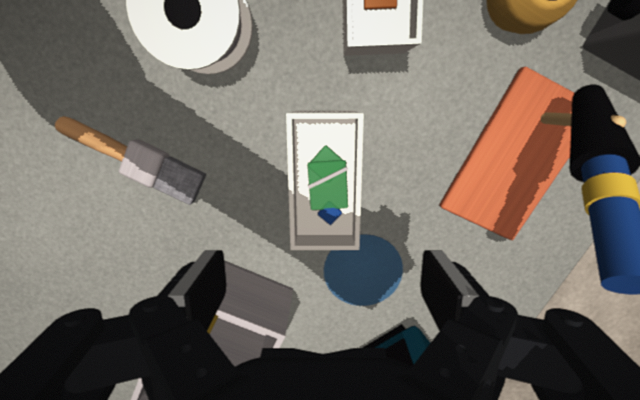

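The wrist view shows the tray rim corners at TL (287,113), TR (363,114), BR (358,248) and BL (291,249), square to the tool.

Run:
```python
from h import *
m=cams.camera_model("wrist")
print(rect(ray(m,[(287,113),(363,114),(358.5,248),(291,249)],100)))
print("spare corner",ray(m,[(347,45),(421,42)],70))
```

```text
(array([ 628.8, -318.2]), array([ 61.5, 118.1,  61.3, 119.9]), array([  24.3,  -65. , -154. ,  115.1]))
spare corner [[ 597.08330251 -206.09496308]
 [ 652.86692908 -177.44102408]]
```

Emit:
{"api": "arm_command", "payload": {
  "travel": [
    [0,0,0.12],
    [0,0,0.25],
    [0,0,0.38],
    [0,0,0.46],
    [0,0,0.5],
    [0,0,0.52],
    [0,0,0.52],
    [0,0,0.52]
  ],
  "dr": [
    [0,0,0],
    [0,0,0],
    [0,0,0],
    [0,0,0],
    [0,0,0],
    [0,0,0],
    [0,0,0],
    [0,0,0]
  ]
}}

```text
clock: 3.02
tcp_pos: [629.0, -318.2, 76.5]
orientation: [3.14, 0.002, 2.012]
contact_force: [0.2, -0.1, -0.3]
width: 85.5
finger_force: 0.0
```

Emit:
{"api": "arm_command", "payload": {
  "travel": [
    [0,0,0],
    [0,0,0],
    [0,0,0],
    [0,0,0],
    [0,0,0],
    [0,0,0],
    [0,0,0],
    [0,0,0]
  ],
  "dr": [
    [0,0,0],
    [0,0,0],
    [0,0,0],
    [0,0,0],
    [0,0,0],
    [0,0,0],
    [0,0,0],
    [0,0,0]
  ],
  "gripper": 1
}}

```text
clock: 4.03
tcp_pos: [628.9, -318.2, 76.4]
orientation: [3.141, 0.001, 2.012]
contact_force: [-0.1, -1.1, 5.2]
width: 60.7
finger_force: 66.6
```

Emit:
{"api": "arm_command", "payload": {
  "travel": [
    [0,0,-0.01],
    [0,0,-0.03],
    [0,0,-0.06],
    [0,0,-0.1],
    [0,0,-0.15],
    [0,0,-0.2],
    [0,0,-0.22],
    [0,0,-0.22]
  ],
  "dr": [
    [0,0,0],
    [0,0,0],
    [0,0,0],
    [0,0,0],
    [0,0,0],
    [0,0,0],
    [0,0,0],
    [0,0,0]
  ]
}}

```text
clock: 5.03
tcp_pos: [628.6, -318.0, 142.0]
orientation: [3.141, 0.001, 2.012]
contact_force: [-0.1, 0.4, -1.8]
width: 60.4
finger_force: 65.7
```

Run:
```python
from h import *
import cv2
cv2.imwrite("pics/s2.png",cams.snapshot("scene")[:,:,::-1][100:320,130:430].repeat(2,0).repeat(2,1))
s=bot.get_state();print(s["width"],s["finger_force"],s["tcp_pos"],s["contact_force"])
```

```text
60.80242976125143 65.72256803512573 [ 628.15044034 -317.90852397  141.27122749] [-0.0631233   0.381281   -2.70206166]
```

View pics/s2.png

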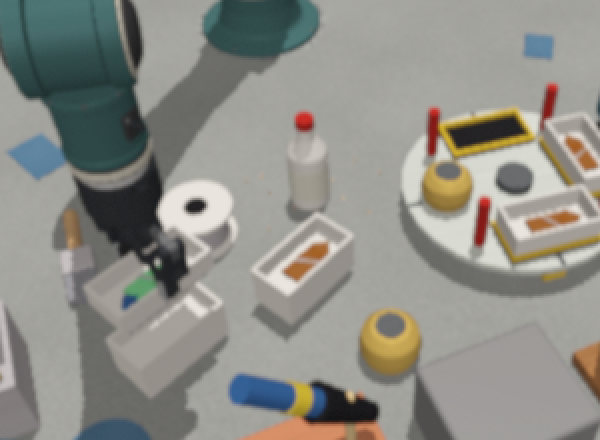

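The tray came up alone with the fish in it, and the tray below stayed in place.

Run:
```python
from h import *
c=np.array([482.58,-433.51,231.3])+R.from_euler("xyz",[180,0,68.5],degrees=True).apply([161.1,93,0]); c[2]+=-156+66
c=(*c,115.3);print(c)
mid=(553,-64,195,99.3)
print(mv(c,mid),mv(c,(477.8,189,195,83)))
```

```text
(np.float64(628.1521814476125), np.float64(-317.7043438834555), np.float64(141.3), 115.3)
(array([ 0.8716,  0.1349, -0.179 ]), array([ 0.    , -0.    ,  0.0889])) (array([ 1.7412,  0.2687, -0.179 ]), array([-0.    , -0.    ,  0.1794]))
```

Emit:
{"api": "arm_command", "payload": {
  "travel": [
    [0,0,-0.06],
    [0,0,-0.14],
    [0,0,-0.18],
    [0.04,0.006,-0.18],
    [0.11,0.017,-0.18],
    [0.22,0.034,-0.18],
    [0.34,0.053,-0.18],
    [0.46,0.071,-0.18]
  ],
  "dr": [
    [0,0,0],
    [0,0,0],
    [0,0,0],
    [0,0,0],
    [0,0,0],
    [0,0,0],
    [0,0,0],
    [0,0,0]
  ]
}}

```text
clock: 6.08
tcp_pos: [587.2, -181.8, 194.2]
orientation: [-3.14, -0.002, 2.013]
contact_force: [1.4, 0.7, -1.9]
width: 60.6
finger_force: 65.7
```

Emit:
{"api": "arm_command", "payload": {
  "travel": [
    [0.12,0.018,0],
    [0.24,0.037,0],
    [0.36,0.055,0],
    [0.48,0.074,0],
    [0.6,0.092,0],
    [0.7,0.108,0],
    [0.77,0.119,0],
    [0.8,0.124,0]
  ],
  "dr": [
    [0,0,0],
    [0,0,0],
    [0,0,0],
    [0,0,0],
    [0,0,0],
    [0,0,0],
    [0,0,0],
    [0,0,0]
  ]
}}

```text
clock: 7.08
tcp_pos: [518.4, 50.6, 194.7]
orientation: [-3.14, -0.001, 2.015]
contact_force: [0.2, -1.0, -2.3]
width: 60.5
finger_force: 65.7
```

Emit:
{"api": "arm_command", "payload": {
  "travel": [
    [0.04,0.006,0],
    [0.12,0.018,0],
    [0.22,0.034,0],
    [0.32,0.05,0],
    [0.41,0.063,0],
    [0.46,0.071,0],
    [0.481,0.0737,0],
    [0.4812,0.0737,0]
  ],
  "dr": [
    [0,0,0.01],
    [0,0,0.03],
    [0,0,0.06],
    [0,0,0.09],
    [0,0,0.12],
    [0,0,0.15],
    [0,0,0.17],
    [0,0,0.1794]
  ]
}}

```text
clock: 8.07
tcp_pos: [477.7, 188.9, 194.9]
orientation: [-3.141, 0.001, 1.448]
contact_force: [0.8, -0.7, -1.7]
width: 60.7
finger_force: 65.7
```

Run:
```python
from h import *
import cv2
s=bot.get_state();print(s["tcp_pos"],np.degrees(s["orientation"]),s["width"],cams.camera_model("wrist"))
cv2.imwrite("pics/w3.png",cams.snapshot("wrist")[:,:,::-1])
```

```text
[477.71835993 188.89352306 194.89269898] [-1.79963183e+02  3.10693489e-02  8.29676991e+01] 60.686823944781786 {'fov_y': 62.44392373755194, 'cx': 322.88702324153417, 'cy': 196.34737134771655, 'xyz': array([486.52434382, 257.15524937, 338.38019156]), 'attitude': array([ 2.86177085e+00,  6.63038106e-04, -1.23833465e-01])}
```

View pics/w3.png

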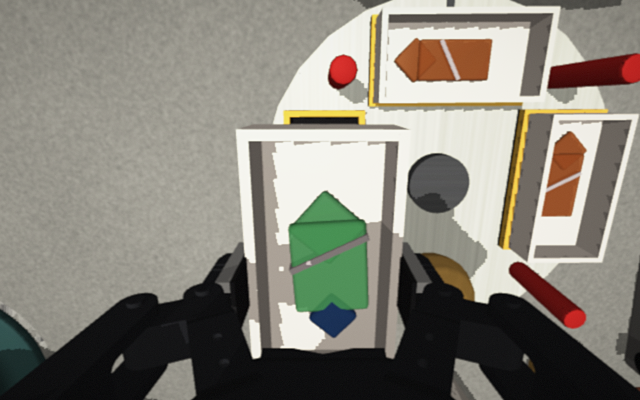

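The wrist view shows the far outer corners of the nest fence at (285,110) and (366,110.5), the far corners of the held tray's rim at (236,128) and (410,127), and the left peg top at (343,68).

Run:
```python
from h import *
m=cams.camera_model("wrist")
Ri=R.from_euler("xyz",[180,0,83],degrees=True).inv()
loc=lambda p:Ri.apply(np.c_[p-[477.7,188.9],np.zeros(len(p))])[:,:2].round(1)
print("fence",loc(ray(m,[(285,110),(366,110.5)],53)),"expect 63,+-34")
for z in(219,220): print("rim",loc(ray(m,[(236,128),(410,127)],z)),"expect 60,+-31")
print("peg",ray(m,[(343,68)],125),loc(ray(m,[(343,68)],125)))
```

```text
fence [[ 61.6 -31.1]
 [ 61.   36.8]] expect 63,+-34
rim [[ 59.4 -30.1]
 [ 59.6  31.7]] expect 60,+-31
rim [[ 59.5 -29.9]
 [ 59.7  31.4]] expect 60,+-31
peg [[501.25567476 274.50706531]] [[87.8 12.9]]
```

Emit:
{"api": "arm_command", "payload": {
  "travel": [
    [-0.003,0.005,0.05],
    [-0.003,0.005,0.12],
    [-0.003,0.005,0.2],
    [-0.003,0.005,0.28],
    [-0.003,0.005,0.34],
    [-0.003,0.005,0.38],
    [-0.003,0.005,0.4],
    [-0.003,0.005,0.4]
  ],
  "dr": [
    [0,0,0],
    [0,0,0],
    [0,0,0],
    [0,0,0],
    [0,0,0],
    [0,0,0],
    [0,0,0],
    [0,0,0]
  ]
}}

```text
clock: 9.12
tcp_pos: [479.6, 187.9, 75.2]
orientation: [-3.142, -0.0, 1.448]
contact_force: [0.8, 0.1, -1.2]
width: 60.6
finger_force: 65.7
```

Emit:
{"api": "arm_command", "payload": {
  "travel": [
    [0,0,0.006],
    [0,0,0.012],
    [0,0,0.018],
    [0,0,0.024],
    [0,0,0.028],
    [0,0,0.03],
    [0,0,0.03],
    [0,0,0.03]
  ],
  "dr": [
    [0,0,0],
    [0,0,0],
    [0,0,0],
    [0,0,0],
    [0,0,0],
    [0,0,0],
    [0,0,0],
    [0,0,0]
  ]
}}

```text
clock: 10.12
tcp_pos: [479.6, 187.9, 66.3]
orientation: [3.142, -0.0, 1.448]
contact_force: [0.6, 0.2, -2.2]
width: 60.5
finger_force: 65.7
```

No contact yet at z = 66.3; I expect it at about 64.4, so I'll lower slowly.

Emit:
{"api": "arm_command", "payload": {
  "travel": [
    [0,0,0.002],
    [0,0,0.004],
    [0,0,0.005],
    [0,0,0.005],
    [0,0,0.005]
  ],
  "dr": [
    [0,0,0],
    [0,0,0],
    [0,0,0],
    [0,0,0],
    [0,0,0]
  ]
}}

```text
clock: 10.75
tcp_pos: [479.5, 187.8, 64.8]
orientation: [-3.142, 0.0, 1.448]
contact_force: [0.8, 0.5, -2.4]
width: 60.8
finger_force: 65.7
```

Emit:
{"api": "arm_command", "payload": {
  "travel": [
    [0,0,0.002],
    [0,0,0.004],
    [0,0,0.004]
  ],
  "dr": [
    [0,0,0],
    [0,0,0],
    [0,0,0]
  ]
}}

```text
clock: 11.12
tcp_pos: [479.6, 187.9, 64.3]
orientation: [3.141, 0.0, 1.448]
contact_force: [-2.2, -1.3, 5.8]
width: 60.8
finger_force: 66.7
```

Contact came at floor height, so I'll let go.

Emit:
{"api": "arm_command", "payload": {
  "travel": [
    [0,0,0],
    [0,0,0],
    [0,0,0],
    [0,0,0],
    [0,0,0],
    [0,0,0]
  ],
  "dr": [
    [0,0,0],
    [0,0,0],
    [0,0,0],
    [0,0,0],
    [0,0,0],
    [0,0,0]
  ],
  "gripper": 0
}}

```text
clock: 11.88
tcp_pos: [479.5, 187.8, 63.5]
orientation: [-3.142, 0.0, 1.448]
contact_force: [0.1, 0.6, -0.4]
width: 85.1
finger_force: 0.0
```

Emit:
{"api": "arm_command", "payload": {
  "travel": [
    [0,0,-0.03],
    [0,0,-0.08],
    [0,0,-0.18],
    [0,0,-0.28],
    [0,0,-0.38],
    [0,0,-0.4],
    [0,0,-0.4],
    [0,0,-0.4]
  ],
  "dr": [
    [0,0,0],
    [0,0,0],
    [0,0,0],
    [0,0,0],
    [0,0,0],
    [0,0,0],
    [0,0,0],
    [0,0,0]
  ]
}}

```text
clock: 12.88
tcp_pos: [478.9, 187.4, 182.7]
orientation: [-3.14, 0.001, 1.448]
contact_force: [-0.1, -0.2, 0.5]
width: 85.3
finger_force: 0.0
```

Run:
```python
from h import *
import cv2
s=bot.get_state();print(s["tcp_pos"],s["contact_force"],s["width"])
cv2.imwrite("pics/w4.png",cams.snapshot("wrist")[:,:,::-1])
```

```text
[478.91251947 187.44991277 182.65323884] [-0.13855353 -0.22784052  0.53197443] 85.3361249183055
```

View pics/w4.png

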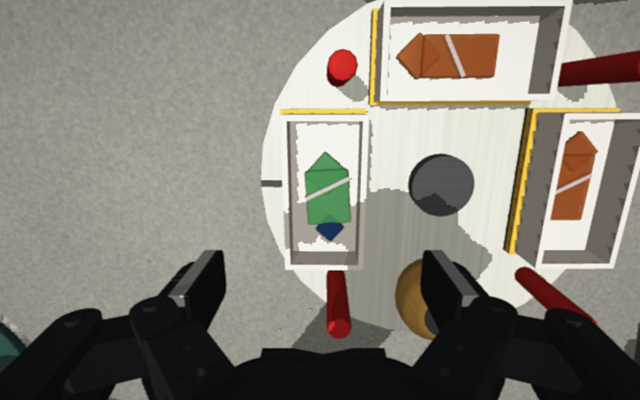

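The tray is seated and let go with the fish inside. The right peg top is at (339,328) and the left at (342,67). Next I'll plan the push: cage the right peg between half-open fingers and follow the arc.

Run:
```python
from h import *
m=cams.camera_model("wrist")
print(ray(m,[(339,328),(342,67)],125)); 
print(rect(ray(m,[(282,116),(369,116),(362,269),(285,269)],88)))
c=(479.2,187.9,183.3,83)
print(mv(c,(479.5,101.3,183.3,200)))
```

```text
[[479.69976008  99.6996511 ]
 [500.57615135 273.21686583]]
(array([480. , 186.8]), array([ 61. , 119.2,  61.7, 119.3]), array([ -7.1, -97.6, 173. ,  82.1]))
(array([-0.2864,  0.0362,  0.    ]), array([ 0.  ,  0.  , -0.65]))
```

Emit:
{"api": "arm_command", "payload": {
  "travel": [
    [-0.05,0.006,0],
    [-0.12,0.015,0],
    [-0.2,0.025,0],
    [-0.27,0.034,0],
    [-0.29,0.036,0],
    [-0.29,0.036,0],
    [-0.29,0.036,0]
  ],
  "dr": [
    [0,0,-0.05],
    [0,0,-0.1],
    [0,0,-0.15],
    [0,0,-0.2],
    [0,0,-0.25],
    [0,0,-0.3],
    [0,0,-0.35]
  ],
  "gripper": 0.45
}}

```text
clock: 13.8
tcp_pos: [479.1, 100.0, 182.7]
orientation: [-3.141, -0.002, 2.553]
contact_force: [-0.4, -0.3, -0.2]
width: 47.0
finger_force: 0.0
```

Emit:
{"api": "arm_command", "payload": {
  "travel": [
    [0,0,0],
    [0,0,0],
    [0,0,0],
    [0,0,0],
    [0,0,0],
    [0,0,0],
    [0,0,0],
    [0,0,0]
  ],
  "dr": [
    [0,0,-0.05],
    [0,0,-0.1],
    [0,0,-0.15],
    [0,0,-0.2],
    [0,0,-0.25],
    [0,0,-0.3],
    [0,0,-0.3],
    [0,0,-0.3]
  ]
}}

```text
clock: 14.8
tcp_pos: [479.4, 100.1, 183.1]
orientation: [3.141, -0.001, -2.795]
contact_force: [-0.0, 0.0, -0.1]
width: 47.0
finger_force: 0.0
```

Emit:
{"api": "arm_command", "payload": {
  "travel": [
    [0,0,0.06],
    [0,0,0.12],
    [0,0,0.18],
    [0,0,0.23],
    [0,0,0.26],
    [0,0,0.28],
    [0,0,0.28],
    [0,0,0.28]
  ],
  "dr": [
    [0,0,0],
    [0,0,0],
    [0,0,0],
    [0,0,0],
    [0,0,0],
    [0,0,0],
    [0,0,0],
    [0,0,0]
  ]
}}

```text
clock: 15.8
tcp_pos: [480.0, 100.3, 100.0]
orientation: [-3.141, 0.001, -2.793]
contact_force: [1.0, 0.2, 0.1]
width: 47.1
finger_force: 0.0
```

Run:
```python
from h import *
s=bot.get_state();print(s["tcp_pos"],s["contact_force"])
ax=np.array([577.6,176.3]); th0=np.degrees(np.arctan2(100.3-ax[1],479.3-ax[0]))%360;print(th0)
def P(a): # disc deg turned -> pose
    t=np.radians(th0-a); return (*(ax+124.6*np.array([np.cos(t),np.sin(t)])),98.4,200-a*55/90)
A=[[3,6,10,14,18,22,26,30],[34,38,42,46,50,54,57,60],[64,68,72,76,80,84,88,90]]
c=P(0)
for g in A:
    L=[mv(c,P(a)) for a in g]; print([[round(x,3)+0 for x in l[0].tolist()] for l in L],[round(float(l[1][2]),3) for l in L]); c=P(g[-1])
```

```text
[479.99698847 100.26015762  99.96788038] [0.99581371 0.19176545 0.14581289]
217.70916728901162
[[0.006, 0.021, 0.0], [0.011, 0.042, 0.0], [0.016, 0.071, 0.0], [0.019, 0.1, 0.0], [0.02, 0.128, 0.0], [0.018, 0.157, 0.0], [0.015, 0.186, 0.0], [0.01, 0.215, 0.0]] [0.01, 0.02, 0.034, 0.048, 0.061, 0.075, 0.088, 0.102]
[[0.002, 0.029, 0.0], [0.002, 0.058, 0.0], [0.0, 0.087, 0.0], [-0.004, 0.116, 0.0], [-0.01, 0.144, 0.0], [-0.018, 0.172, 0.0], [-0.025, 0.192, 0.0], [-0.034, 0.212, 0.0]] [0.014, 0.027, 0.041, 0.054, 0.068, 0.082, 0.092, 0.102]
[[-0.004, 0.029, 0.0], [-0.01, 0.057, 0.0], [-0.018, 0.085, 0.0], [-0.027, 0.112, 0.0], [-0.039, 0.139, 0.0], [-0.052, 0.165, 0.0], [-0.068, 0.189, 0.0], [-0.076, 0.201, 0.0]] [0.014, 0.027, 0.041, 0.054, 0.068, 0.082, 0.095, 0.102]
```

Emit:
{"api": "arm_command", "payload": {
  "travel": [
    [0.006,0.021,0],
    [0.011,0.042,0],
    [0.016,0.071,0],
    [0.019,0.1,0],
    [0.02,0.128,0],
    [0.018,0.157,0],
    [0.015,0.186,0],
    [0.01,0.215,0]
  ],
  "dr": [
    [0,0,0.01],
    [0,0,0.02],
    [0,0,0.034],
    [0,0,0.048],
    [0,0,0.061],
    [0,0,0.075],
    [0,0,0.088],
    [0,0,0.102]
  ]
}}

```text
clock: 16.8
tcp_pos: [453.4, 156.6, 99.3]
orientation: [-3.136, -0.004, -3.117]
contact_force: [-2.5, -7.5, 2.4]
width: 47.3
finger_force: 3.5
```

Run:
```python
from h import *
import cv2
im=cams.snapshot("scene")[:,:,::-1][110:290,300:520]
cv2.imwrite("pics/s5.png",cv2.resize(im,None,fx=2.5,fy=2.5))
```

```text
(no output)
```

View pics/s5.png

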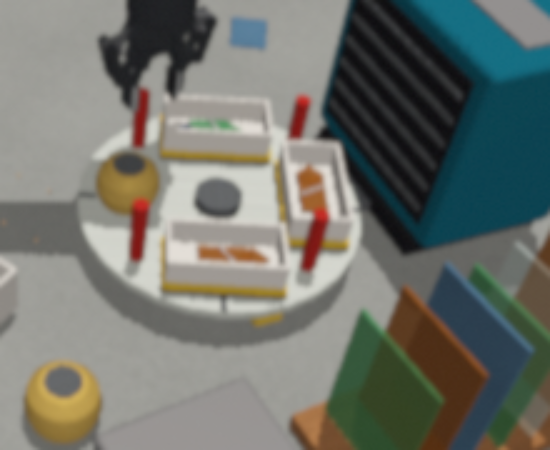

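The peg is caged between the fingers, the disc has begun to turn and the trays are seated. I'll continue along the arc.

Emit:
{"api": "arm_command", "payload": {
  "travel": [
    [0.002,0.029,0],
    [0.002,0.058,0],
    [0,0.087,0],
    [-0.004,0.116,0],
    [-0.01,0.144,0],
    [-0.018,0.172,0],
    [-0.025,0.192,0],
    [-0.034,0.212,0]
  ],
  "dr": [
    [0,0,0.014],
    [0,0,0.027],
    [0,0,0.041],
    [0,0,0.054],
    [0,0,0.068],
    [0,0,0.082],
    [0,0,0.092],
    [0,0,0.102]
  ]
}}

```text
clock: 17.85
tcp_pos: [463.6, 224.1, 99.9]
orientation: [3.141, 0.001, 2.848]
contact_force: [0.0, 0.7, -0.3]
width: 47.2
finger_force: 0.0
```

Emit:
{"api": "arm_command", "payload": {
  "travel": [
    [-0.004,0.029,0],
    [-0.01,0.057,0],
    [-0.018,0.085,0],
    [-0.027,0.112,0],
    [-0.039,0.139,0],
    [-0.052,0.165,0],
    [-0.068,0.189,0],
    [-0.076,0.201,0]
  ],
  "dr": [
    [0,0,0.014],
    [0,0,0.027],
    [0,0,0.041],
    [0,0,0.054],
    [0,0,0.068],
    [0,0,0.082],
    [0,0,0.095],
    [0,0,0.102]
  ]
}}

```text
clock: 18.85
tcp_pos: [502.9, 275.2, 99.6]
orientation: [3.141, 0.0, 2.528]
contact_force: [-0.1, 0.0, -0.1]
width: 47.0
finger_force: 0.0
```

Emit:
{"api": "arm_command", "payload": {
  "travel": [
    [0,0,0],
    [0,0,0],
    [0,0,0],
    [0,0,0]
  ],
  "dr": [
    [0,0,0],
    [0,0,0],
    [0,0,0],
    [0,0,0]
  ]
}}

```text
clock: 19.35
tcp_pos: [502.3, 274.6, 99.6]
orientation: [-3.141, 0.0, 2.529]
contact_force: [-0.1, -1.2, -0.3]
width: 46.9
finger_force: 0.0
```

There is no contact force, so I'll lift off and check.

Emit:
{"api": "arm_command", "payload": {
  "travel": [
    [0,0,-0.06],
    [0,0,-0.15],
    [0,0,-0.3],
    [0,0,-0.45],
    [0,0,-0.5],
    [0,0,-0.5],
    [0,0,-0.5],
    [0,0,-0.5]
  ],
  "dr": [
    [0,0,0],
    [0,0,0],
    [0,0,0],
    [0,0,0],
    [0,0,0],
    [0,0,0],
    [0,0,0],
    [0,0,0]
  ]
}}

```text
clock: 20.35
tcp_pos: [501.7, 274.3, 248.1]
orientation: [-3.139, -0.001, 2.529]
contact_force: [-0.1, 0.7, -0.5]
width: 47.4
finger_force: 0.0
```

Run:
```python
from h import *
import cv2
s=bot.get_state();print(s["tcp_pos"],s["contact_force"])
a=cams.snapshot("top")[:,:,::-1][130:280,160:310]; b=cams.snapshot("scene")[:,:,::-1][110:290,300:520]
cv2.imwrite("pics/f6.png",np.hstack([cv2.resize(a,(400,400)),cv2.resize(b,(400,400))]))
```

```text
[501.72076285 274.33833413 248.05389918] [-0.1294359   0.71605708 -0.53256008]
```

View pics/f6.png

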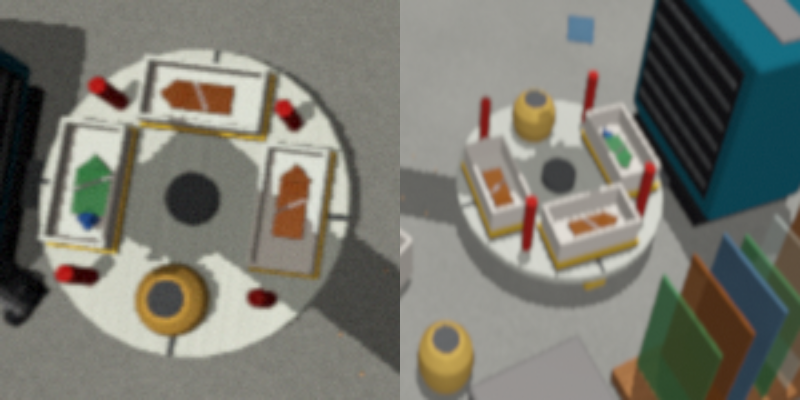

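The disc sits a quarter turn on, with the green-fish tray seated in front of the extractor at (90,185) in the top crop. The other two trays are in their nests and the robot is clear.

```bash
python3 -c "
from cell import bot
print(bot.close_job())"
```

```text
the job is handed in; nothing more can be done
None
```

The fish tray is seated in its nest, the turntable has turned one click so that it faces the fume extractor, and the job is handed in at about 20 s on the clock; the final pictures looked right, but no verdict was returned.

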